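# Cull the short tenon and present the reject cup

## Task

One of the six wooden tenons on the dark board was cut too short: pick it out and put it into the red reject cup on the carousel, leaving the good tenons and the tools and glue around where they are. Then take the carousel's upright post and turn the turntable until the red cup is lined up with the yellow arrow at the front of the foot. Finish while still gripping the post, keeping the turntable still.

Things in the scene. Friction and masses are not known exactly. Their poses are not given: they have to be found in the camera images.
- short_tenon: The odd one: a flat pale-wood tenon cut too short, 38 mm long, 30 mm wide, 14 mm thick, lying loose on the dark sorting board. Origin: centre of its underside; x along its length, y across its width, z up.
- tenon_1: A good full-length tenon, same pale wood, 60 mm long, 30 mm wide, 14 mm thick, lying loose on the board. Origin: centre of its underside; x along its length. To be left alone.
- tenon_2: A good full-length tenon, same pale wood, 60 mm long, 30 mm wide, 14 mm thick, lying loose on the board. Origin: centre of its underside; x along its length. To be left alone.
- tenon_3: A good full-length tenon, same pale wood, 60 mm long, 30 mm wide, 14 mm thick, lying loose on the board. Origin: centre of its underside; x along its length. To be left alone.
- tenon_4: A good full-length tenon, same pale wood, 60 mm long, 30 mm wide, 14 mm thick, lying loose on the board. Origin: centre of its underside; x along its length. To be left alone.
- tenon_5: A good full-length tenon, same pale wood, 60 mm long, 30 mm wide, 14 mm thick, lying loose on the board. Origin: centre of its underside; x along its length. To be left alone.
- board: The dark wood sorting board under the six tenons, 220 x 300 mm and 12 mm thick, fixed to the table. Origin: centre of its underside. The tenons lie in two rows of three, neighbours about 95 to 105 mm apart, any of the six places may hold the short one.
- carousel_base: Fixed foot of the hardware carousel: dark steel disc 125 mm in radius, 16 mm high, with a tongue reaching out to 210 mm from the axis on its front side that bears a yellow arrow. Origin: on the turning axis, at table height. Its -x axis is the front: the direction from the axis to the arrow. The front may be turned up to 0.5 rad from straight towards the robot.
- pointer (a point): Middle of the yellow arrow on the tongue of the foot, 175 mm from the turning axis, 17 mm above the table.
- turntable (a joint): Angle of the plywood turntable (disc 140 mm in radius, top 34 mm above the table) about its upright axis, rad, counter-clockwise from above positive. At 0 or 2 pi (6.283) the red cup is exactly at the front, over the arrow's direction. It starts between 1.0 and 5.2 and can turn freely from -7 to 7; the bearing turns easily (about 0.04 N m of friction, no spring, no detents).
- red_cup: The marked cup: the only red one, empty, open at the top, fixed to the turntable with its centre 95 mm from the axis. Outer diameter 76 mm at the foot, 80 mm at the rim, 65 mm high, walls and floor 4 mm. Origin: centre of its underside, 34 mm above the table, so its rim is 99 mm above the table.
- handle: Upright round steel post on the turntable, 16 mm in diameter, 132 mm tall, 95 mm from the turning axis, 144 degrees counter-clockwise (from above) of the red cup. Origin: centre of its foot, 34 mm above the table; its top is 67 mm above the cups' rims. Pinch it near the top from above and lead it round; over a long turn it creeps out of a gripper that does not turn along with the table.
- cup_a: Grey cup of the same size as the red one, fixed to the turntable 95 mm from the axis, 72 degrees counter-clockwise of the red cup; holds short dowels, none standing above the rim. Origin: centre of its underside.
- cup_b: Grey cup of the same size as the red one, fixed to the turntable 95 mm from the axis, 216 degrees counter-clockwise of the red cup; holds brass nuts, none standing above the rim. Origin: centre of its underside.
- cup_c: Grey cup of the same size as the red one, fixed to the turntable 95 mm from the axis, 288 degrees counter-clockwise of the red cup; holds bolts, none standing above the rim. Origin: centre of its underside.
- glue_bottle: White glue bottle with an orange cap, 60 mm in diameter, 150 mm tall, standing beyond the board and carousel. Origin: centre of its underside. To be left alone.
- mallet: Wooden mallet lying on the table beyond the carousel, head 60 x 120 x 70 mm with a 24 mm handle out to 220 mm. Origin: under the centre of its head, handle along its x. To be left alone.
- try_square: Try square lying on the table beyond the board, wooden stock 20 x 120 x 16 mm, steel blade 160 mm long. Origin: under the middle of the stock, blade along its x. To be left alone.

How it is judged:
By the outcome, as a careful person would: the job done as asked, in the order asked, and still so for the second after the job is handed in, while the arm keeps its last pose, push and grip.
It also fails if it takes over 58 s, if anything falls off the work surface, if the arm or the gripper's body presses on something with over 40 N, if the wrist force passes 120 N, or if a joint passes its speed limit or range.

## Robot

A 6-joint arm with a two-finger parallel gripper is mounted at the origin on the work surface. World frame = base frame: x ahead of the robot, y to its left, z up, the work surface at z = 0. Lengths are in m, angles in degrees, forces in N, time in s.
With the tool pointing down it reaches from about 0.325 to 0.775 m from the base axis. Payload 5.5 kg.
Tool frame: the origin (TCP) lies at the centre of the arm's flange, where the gripper is bolted on; the fingertips stand 182 mm ahead of it and the grasp point (between the pads) lies 163 mm ahead of it; z points along the fingers, y is the line along which they close (so a half turn about z gives the same grasp; the last joint's range is limited). The gripper opens to 88 mm and grips with 3 to 60 N. Pads are 20 mm wide; open, the fingers measure 115 mm over their backs; the gripper's body (75 mm by 178 mm) begins 61 mm behind the grasp point.
Start: joints at [60.923, 5.22, 70.514, -0, 104.267, -3.249], TCP at [0.261, 0.54, 0.405] pointing down, gripper open.
Joint ranges: [-164.24, 164.24], [-49.07, 125.15], [9.68, 141.18], [-86.29, 266.29], [3.28, 154.24], [-151.56, 151.56]. Speed limits (degrees/s): [147.25, 147.25, 172.46, 180, 180, 180].

## Interface

Orientations are given as [roll, pitch, yaw] about the fixed x, y, z axes, in that order (R = Rz(yaw) Ry(pitch) Rx(roll)).
In Python, from station import r gives the robot as it stands. The module is installed in compiled form; this text tells all that it offers. Calls block until the motion is done:
- r.reach(position, orientation): joint-space move of the TCP to a pose.
- r.servo_line(position, rotation=None, speed=0.15): straight line of the TCP; rotation=None keeps the orientation; speed is the mean speed in m/s.
- r.move_joints(angles): joint-space move.
- r.let_go() and r.grab(squeeze=None): open the fingers fully, or close them until they stop; squeeze is the grip in N (None keeps the last).
- r.wait(seconds).
- r.inverse_kinematics(position, orientation): joint angles nearest the present ones, or None.
- r.sense(): the state.
- r.snapshot(name): name is "scene" or "top" or "wrist"; returns a dict with "frame" (384x512x3 uint8, red, green, blue), "fx", "fy", "cx", "cy" (pixels), "R" (3x3) and "t" (3): a world point X has camera coordinates R X + t. Camera axes: x right, y down, z forward; pixel columns grow to the right and rows downward; lengths in m; the calibration is good to about 2 mm. A picture is of the moment at which its call begins. There is no depth.
A pose or a line that the arm cannot do raises r.IKError and nothing moves.
- r.hand_in(): hands the job in; it is judged then, once.
The state is a dict: "clock": time; "joints": joint angles; "joint_vel": joint speeds; "joint_torque": joint torques, N m; "tcp_pos": TCP position; "orientation": TCP orientation; "contact_force": force on the tool from outside, world axes, zero at the start; "torque": the same for the moment, N m; "opening": finger opening in m; "gripper_force": force on a finger pad.
Only numpy, scipy, OpenCV 4.12 (cv2) and the standard library are available. Lean on these libraries where they do the work, as an engineer would, in place of code of your own. Each camera call takes 0.05 s, during which the arm holds its last target. There are 200 camera calls.

## Working session

There is one attempt and no reset: what is moved stays moved. The work goes in short steps, each a Python script; the robot and the scene stay as the last script left them, time stands still between calls to the robot, and variables do not carry over. Pictures are saved under pics/ and viewed, at most 10 in all, crops included, and the job is handed in when it is done.

```bash
mkdir -p pics; cat > h.py <<'E'
import numpy as np, cv2
from station import r
def snap(n,f):
    s=r.snapshot(n); cv2.imwrite('pics/'+f,cv2.cvtColor(s['frame'],cv2.COLOR_RGB2BGR)); 
    np.savez('pics/'+f[:-4]+'.npz',**s); return s
def world(s,u,v,z):
    R=np.array(s['R']);t=np.array(s['t']); c=-R.T@t
    d=R.T@np.array([(u-s['cx'])/s['fx'],(v-s['cy'])/s['fy'],1]); return c+d*(z-c[2])/d[2]
def pix(s,X):
    p=np.array(s['R'])@np.array(X)+np.array(s['t']); return float(s['cx']+s['fx']*p[0]/p[2]),float(s['cy']+s['fy']*p[1]/p[2])
E
python3 - <<'E'
from h import *
s=snap('top','top0.png'); snap('scene','scene0.png')
im=cv2.imread('pics/top0.png'); cv2.imwrite('pics/top0b.png',cv2.resize(im,(800,600),interpolation=cv2.INTER_CUBIC))
print(s['fx'],s['cx'],s['cy'],s['R'],s['t']); print(r.sense())
E
```

```text
445.5410649417409 255.1626348420952 188.81263576694562 [[-0.02434923 -0.99970194  0.00177545]
 [-0.99607426  0.0241096  -0.08517514]
 [ 0.08510695 -0.00384243 -0.99636441]] [0.01040832 0.55800101 0.94508213]
{'clock': 0.1, 'joints': array([ 6.09224160e+01,  5.26028009e+00,  7.05737939e+01, -4.98156124e-05,
        1.04266461e+02, -3.24965939e+00]), 'joint_vel': array([-0.01422641, -0.1512511 , -0.12161051,  0.01115844,  0.09847634,
        0.09435916]), 'joint_torque': array([ 1.66483904e-03, -4.47860169e+01, -4.07566595e+01,  7.00217835e-02,
        2.85409862e-02, -1.03994207e-04]), 'tcp_pos': array([0.26144287, 0.54011238, 0.40361583]), 'orientation': array([-1.79899624e+02, -5.65080962e-03,  1.54172058e+02]), 'contact_force': array([-0.81128365,  0.20199012,  0.22085896]), 'torque': array([ 0.00071983, -0.00438463,  0.02776297]), 'gripper_force': 0.0, 'opening': 0.08799804630838898}
```

View pics/top0b.png

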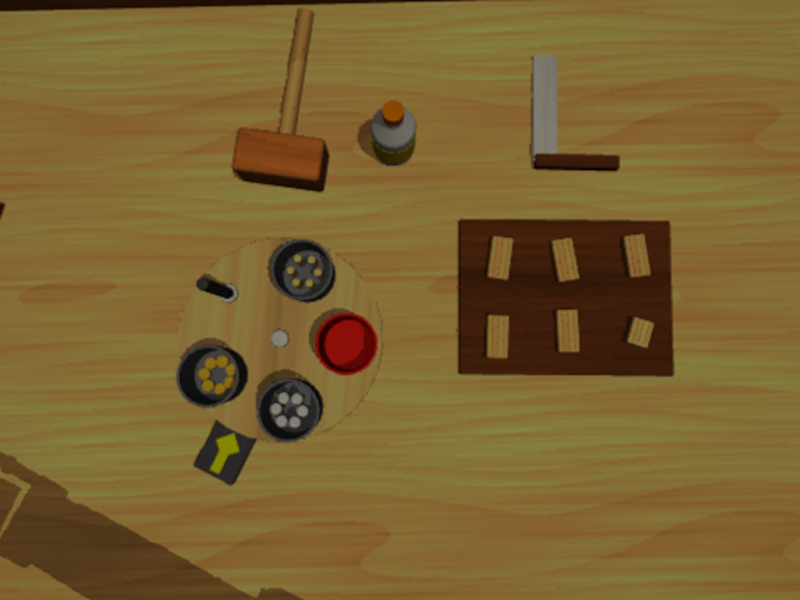

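The top view shows the short tenon at about (640,332) in the 800x600 enlargement. The red cup is at (347,343), the post foot at (229,293), the axis hub at (280,339) and the arrow at (225,453). Next I'll compute their positions.

```bash
python3 - <<'E'
from h import *
s=dict(np.load('pics/top0.npz')); k=1.5625
W=lambda u,v,z: world(s,(u+.5)/k-.5,(v+.5)/k-.5,z)
ax=W(280,339,.036); red=W(347,343,.099); ar=W(225,453,.017); hf=W(231,294,.036); ht=W(203,285,.166)
for n,p in dict(ax=ax,red=red,ar=ar,hf=hf,ht=ht).items(): print(n,p.round(4),'r',np.linalg.norm((p-ax)[:2]).round(4),'ang',np.degrees(np.arctan2(*(p-ax)[1::-1])).round(1), 'reach',np.hypot(*p[:2]).round(3))
g=cv2.cvtColor(cv2.imread('pics/top0.png'),cv2.COLOR_BGR2GRAY)
c=g[195:232,390:430]; c=cv2.resize(c,None,fx=8,fy=8,interpolation=cv2.INTER_CUBIC)
_,b=cv2.threshold(c,0,255,cv2.THRESH_OTSU)
cs=max(cv2.findContours(b,0,2)[0],key=cv2.contourArea); bx=cv2.boxPoints(cv2.minAreaRect(cs))
P=np.array([world(s,(x+.5)/8-.5+390,(y+.5)/8-.5+195,.026) for x,y in bx]); print(P.round(4),P.mean(0))
for i in range(2): d=P[i+1]-P[i]; print(np.linalg.norm(d),np.degrees(np.arctan2(d[1],d[0])))
print([np.array(W(u,v,.012)).round(3) for u,v in[(459,220),(672,375)]])
E
```

```text
ax [0.5011 0.1609 0.036 ] r 0.0 ang 0.0 reach 0.526
red [0.4922 0.0649 0.099 ] r 0.0964 ang -95.3 reach 0.496
ar [0.347  0.2412 0.017 ] r 0.1737 ang 152.5 reach 0.423
hf [0.5644 0.2276 0.036 ] r 0.092 ang 46.5 reach 0.609
ht [0.5638 0.2298 0.166 ] r 0.0932 ang 47.7 reach 0.609
[[ 0.4853 -0.3157  0.026 ]
 [ 0.5211 -0.3278  0.026 ]
 [ 0.5124 -0.3558  0.026 ]
 [ 0.4766 -0.3437  0.026 ]] [ 0.4988236  -0.33573236  0.026     ]
0.03776812727918602 -18.611068269706962
0.029335290120495593 -107.22770592012928
[array([ 0.664, -0.091,  0.012]), array([ 0.438, -0.382,  0.012])]
```

```bash
python3 - <<'E'
from h import *
ik=lambda p,y: r.inverse_kinematics(p,[180,0,y])
for y in (162,-18): 
    j=ik([.499,-.336,.34],y); print(y,None if j is None else np.round(j,1))
yaws=(162,-18); 
js=[(abs(j[5]),y) for y in yaws if (j:=ik([.499,-.336,.34],y)) is not None]; y=min(js)[1]
r.reach([.499,-.336,.34],[180,0,y])
s=snap('wrist','w1.png'); print(r.sense()['clock'],pix(s,[.499,-.336,.026]))
E
```

```text
162 [ -37.2    5.3   77.     0.    97.7 -109.2]
-18 [-37.2   5.3  77.   -0.   97.7  70.8]
3.3333 (254.49116398302445, 188.3800876652382)
```

View pics/w1.png

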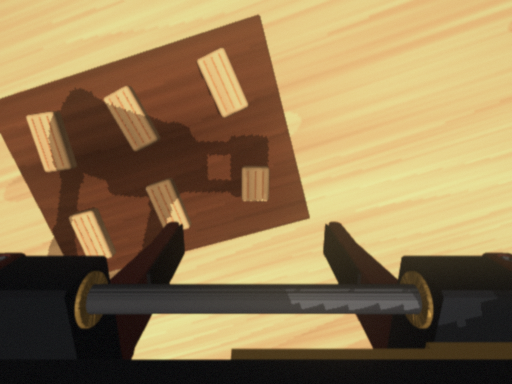

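The wrist view shows the short tenon square to the fingers, centred at about (255.5,184). That is within 4 px of the prediction, so I'll correct for it and pick.

```bash
python3 - <<'E'
from h import *
s=dict(np.load('pics/w1.npz')); p=world(s,255.3,184,.026); print(p)
q=(p+[.4988,-.3357,.026])/2; x,y=q[:2]
o=[180,0,-18]
r.servo_line([x,y,.34],o,.2); r.servo_line([x,y,.196],speed=.12); r.grab(15); a=r.sense()
r.servo_line([x,y,.34],speed=.15); b=r.sense(); print(a['opening'],b['opening'],b['gripper_force'],b['clock'],a['contact_force'])
c=[.4935,.0655]
for yy in (-90,0,90,-45,-18,45): 
    j=r.inverse_kinematics([*c,.34],[180,0,yy]); print(yy,None if j is None else np.round(j,0))
E
```

```text
[ 0.50338612 -0.33832712  0.026     ]
0.02983350387282041 0.02972146200804385 14.996619522571564 6.9667 [-0.43461272  0.13773632 -0.43134696]
-90 None
0 [  4. -11.  93.  -0.  98.  94.]
90 [  4. -11.  93.  -0.  98.   4.]
-45 [  4. -11.  93.  -0.  98. 139.]
-18 [  4. -11.  93.  -0.  98. 112.]
45 [  4. -11.  93.  -0.  98.  49.]
```

```bash
python3 - <<'E'
from h import *
c=[.4923,.066]
r.reach([*c,.36],[180,0,0]); r.servo_line([*c,.286],speed=.12); r.wait(.3)
print(r.sense()['opening'])
r.let_go(); r.wait(.3); r.servo_line([*c,.40],speed=.25)
s=snap('wrist','w2.png'); t=snap('top','t2.png'); print(r.sense()['clock'],r.sense()['opening'],pix(s,[*c,.099]))
k=cv2.imread('pics/w2.png'); cv2.imwrite('pics/w2b.png',np.hstack([cv2.resize(cv2.imread('pics/t2.png'),(400,300)),cv2.resize(k,(400,300))]))
E
```

```text
0.029831233997239685
11.5333 0.08818128843091466 (253.2575997291515, 191.3212126644996)
```

View pics/w2b.png

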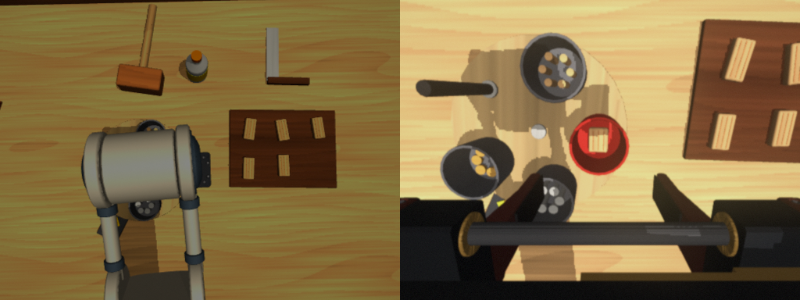

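The tenon lies in the red cup and the other five are undisturbed. Next: the post.

```bash
python3 - <<'E'
from h import *
A=np.array([.5011,.1609]); rad=.0945
def P(th,z): return [*(A+rad*np.array([np.cos(np.radians(th)),np.sin(np.radians(th))])),z]
def O(th): return [180,0,(th+180+180)%360-180]
t0,t1=48.3,48.3-112.2
r.reach(P(t0,.40),O(t0)); r.servo_line(P(t0,.311),speed=.12); r.grab(20); a=r.sense()
print(a['opening'],a['contact_force'],a['clock'],a['joints'].round(1))
for th in np.linspace(t0,t1,15)[1:]:
    r.servo_line(P(th,.311),O(th),.06)
r.wait(.3); a=r.sense()
print(a['opening'],a['contact_force'],a['clock'],a['joints'].round(1))
snap('wrist','w3.png'); snap('top','t3.png'); snap('scene','s3.png')
f=lambda n:cv2.resize(cv2.imread('pics/'+n),(400,300))
cv2.imwrite('pics/c3.png',np.vstack([np.hstack([f('w3.png'),f('t3.png')]),np.hstack([f('s3.png'),f('scene0.png')])]))
E
```

```text
0.015447933881033216 [ 0.78786158 -0.97493703 -0.27774114] 16.6333 [  19.1    6.8   78.3    0.    94.9 -119.2]
0.015891786692739093 [ 2.50018482 -4.99588663 -0.92157457] 22.0667 [  4.4  -2.7  88.   -0.1  94.7 -21.9]
```

View pics/c3.png

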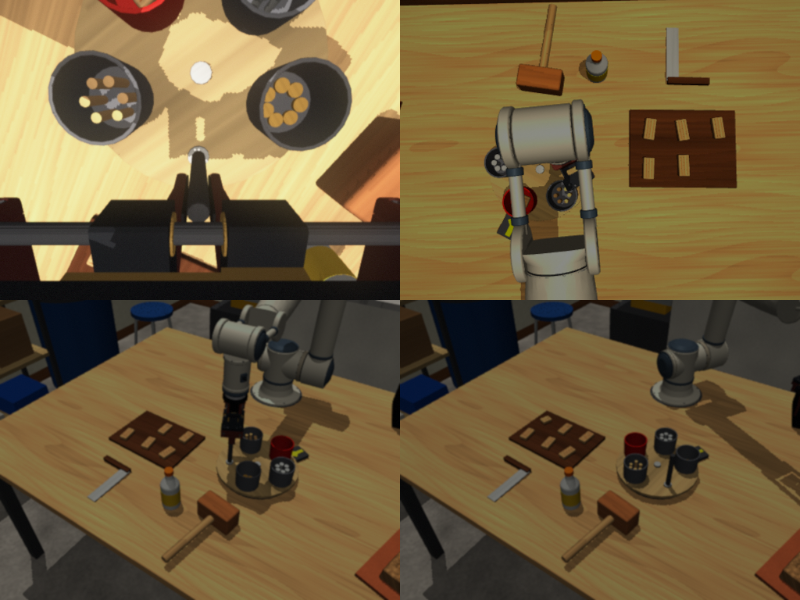

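The post is held and the red cup is now near the arrow. I'll measure the alignment from an enlarged crop.

```bash
python3 - <<'E'
from h import *
a=cv2.imread('pics/top0.png')[195:315,110:230]; b=cv2.imread('pics/t3.png')[195:315,110:230]
f=lambda x:cv2.resize(cv2.convertScaleAbs(x,alpha=1.7),(400,400),interpolation=cv2.INTER_CUBIC)
w=cv2.convertScaleAbs(cv2.imread('pics/t3.png'))
cv2.imwrite('pics/c4.png',np.hstack([f(a),f(b)]))
E
```

```text
(no output)
```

View pics/c4.png

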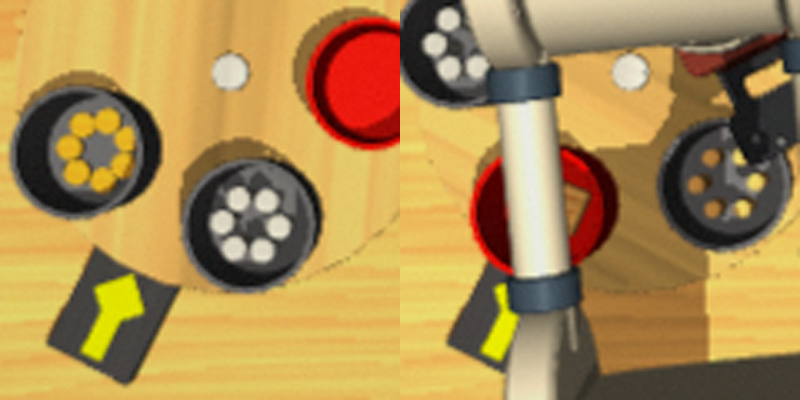

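```bash
python3 - <<'E'
from h import *
from scipy.optimize import least_squares
s=dict(np.load('pics/top0.npz')); k=10/3
W=lambda u,v,z: world(s,(u+.5)/k-.5+110,(v+.5)/k-.5+195,z)[:2]
S=lambda u,v,z: world(s,(u+.5)/1.5625-.5,(v+.5)/1.5625-.5,z)[:2]
d=np.radians
obs0=[(S(347,343,.099),0),(W(75,152,.099),216),(W(250,226,.099),288),(S(303,270,.099),72)]
obs3=[(W(137,212,.099),0),(W(323,184,.099),72)]
h=S(203,285,.166)
u=lambda a:np.array([np.cos(a),np.sin(a)])
ol,orr=W(47,342,.016),W(130,384,.016); il,ir=W(95,247,.016),W(180,287,.016)
print('width',np.linalg.norm(ol-orr),np.linalg.norm(il-ir))
for a,b in((il,ol),(ir,orr)): e=b-a; print('edge ang',np.degrees(np.arctan2(e[1],e[0])))
def f(p):
    A=p[:2]; o=[]
    for q,a in obs0:o+=list(A+.095*u(p[2]+d(a))-q)
    for q,a in obs3:o+=list(A+.095*u(p[3]+d(a))-q)
    o+=list(A+.210*u(p[4])-(ol+orr)/2); o+=list(A+.095*u(p[2]+d(144))-h)
    o+=list(A+.175*u(p[4])-W(108,318,.017))
    return np.array(o)*1000
z=least_squares(f,[.501,.161,d(-95),d(152),d(152)])
print(z.x[:2],np.degrees(z.x[2:]),f(z.x).round(1))
# grip-based
j=r.sense(); e=j['tcp_pos'][:2]-z.x[:2]; print('grip r',np.linalg.norm(e),'red ang',np.degrees(np.arctan2(e[1],e[0]))-144+360)
E
```

```text
width 0.06013835061157557 0.06106139147138844
edge ang 152.56491557454075
edge ang 151.80966593180102
[0.50168244 0.15989656] [-96.2591835  150.49110625 151.65141546] [-0.9  0.5 -0.6 -1.3 -0.3  0.5  1.   1.   0.2 -0.3 -1.  -0.7 -1.3  1.8
  1.7  0.4  1.2 -2. ]
grip r 0.09377128101138246 red ang 152.0961528936239
```

The estimates put the red cup within about 1° of the arrow: cup 150.5–152.1°, front 151.7–152.2°. That is inside the measurement noise, so I'll confirm the grip is steady and hand in.

```bash
python3 - <<'E'
from h import *
r.wait(.5); a=r.sense(); print(a['opening'],a['gripper_force'],abs(a['joint_vel']).max(),a['contact_force'],a['clock'])
print(r.hand_in())
E
```

```text
0.015536535439997425 19.99953657388687 0.08738917522613825 [ 2.5100216  -5.74382788 -0.5343055 ] 22.7167
the job is handed in; nothing more can be done
None
```

The short tenon is in the red cup, and the turntable is turned so the red cup lines up with the yellow arrow to within about 1° by my measurements; I handed the job in at 22.7 s, still gripping the post.

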